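# Wind open the worktop exhaust vent and stow its crank

## Task

Fit the loose crank handle onto the square shaft of the worktop exhaust vent and wind it clockwise, seen from above, until the louvres stand fully upright - about a turn and a half. Then lift the crank off and push its square hub, socket end down, fully home between the jaws of its spring clip, leaving the vent open and the other kitchen things where they are.

Things in the scene. Friction and masses are not known exactly. Their poses are not given: they have to be found in the camera images.
- crank_hub (a point): Centre, half-way up, of the loose crank's square steel hub: a block 34 x 34 mm, 64 mm tall, standing upright on its foot (foot 32 mm below this point, top 32 mm above); z up, sides along x and y. Whole crank about 0.37 kg (more or less), its centre of mass about 9 mm from the hub's axis towards the knob, so hold it by the hub to carry it. Any yaw at the start.
- crank_socket (a point): Middle of the hub's foot: mouth of the square socket in its underside, 18 mm wide, 28 mm deep, its sides parallel to the hub's. A flat steel arm, 16 mm wide, leaves the hub along +x at 32 to 42 mm above this point and carries the knob, whose axis is 85 mm from the hub's. The hub is bare on all sides below the arm and above it.
- crank_knob (a point): Centre of the crank's upright wooden knob: a cylinder 26 mm across and 62 mm tall, from 43 to 105 mm above the hub's foot; its top is 41 mm higher than the hub's. It spins freely on its own axis, so the fingers need not turn as the crank goes round. Its x and y axes mean nothing; use its position only.
- shaft_seat (a point): On the axis of the vent's winder, 54 mm above the worktop, on top of a round 44 mm collar. z up; x and y are parallel to the sides of the square steel shaft and turn with it. The shaft is 16 mm square and rises 24 mm above this point, the last 6 mm tapering to 10 mm. Fully on, the crank's foot rests here (hub centre 32 mm above), its sides parallel to the shaft's, any of four ways round.
- winder (a joint): Turn of the vent's square shaft in rad, growing clockwise seen from above. 0 is shut (louvres flat); 12.57, two full turns, is fully open (louvres upright); a hard stop lies at 12.9. It starts between 2.0 and 3.6, has about 0.1 N m of friction and stays where it is left.
- vent: The exhaust vent, fixed on the worktop; origin under the shaft's axis, z up. The shaft stands on a grey gearbox 90 x 90 mm, 44 mm tall (collar to 54 mm). Along +x, centred 195 mm from the shaft, is a low aluminium duct box 170 x 220 mm, 50 mm tall, with four louvre slats that tip from flat to upright by an eighth of the shaft's angle, then reaching 60 mm above the worktop.
- clip_floor (a point): Middle of the spring clip's floor, 12 mm above the worktop, on a fixed white plastic base 90 (x) by 130 mm (y); z up. Two steel spring jaws, each 36 mm long along x, face one another across y. Fully home, the hub's foot is on this floor (hub centre 32 mm above), its sides parallel to the jaws, in any of four ways round: the crank's arm passes above the jaws.
- clip_lips (a point): Middle of the mouth between the clip's two jaws, 25 mm above its floor, at the top edge of the jaws; axes as the floor's. The lips are about 43 mm apart here and slope in to 31 mm lower down; pushing the 34 mm hub down spreads the jaws against springs and takes a push of about 10 N. Two 8 mm posts behind the jaws, 52 mm from the middle, reach 20 mm above the floor.
- jar: Bystander: white ceramic jar, 84 mm across, 120 mm tall; origin under its centre.
- tumbler: Bystander: steel cup, 72 mm across, 95 mm tall; origin under its centre.
- katori: Bystander: small steel bowl, 84 mm across, 36 mm tall; origin under its centre.
- dabba: Bystander: round flat steel spice tin, 148 mm across, 62 mm tall; origin under its centre.
- vial_rack: Bystander: wooden rack 60 x 160 mm (long side along its y) with four corked glass vials, 101 mm tall; origin under its centre.
- spoon: Bystander: wooden spoon about 170 mm long, lying flat; origin under its middle, long side along its x.
- switch (a joint): Bystander: black plastic toggle of the exhaust switch on its white block, in rad; 0 is off. To be left alone.
There are look-alikes about, which are no part of the job. What is shaped like the part that bears clip_floor but orange or yellow is not meant. What is shaped like the part that bears crank_hub but purple is not meant.

How it is judged:
On the way, in this order (a step that is already met when the one before it is completed fails the run):
1. the crank sits fully down on the square shaft (horizontal distance between crank_hub and shaft_seat below 0.005 m and z of crank_hub in the frame of shaft_seat between 0.028 and 0.036 m and angle between crank_hub's own z axis and vertical below 0.12 rad), for 0.3 s.
2. the winder is wound fully open with the crank still on the shaft (value of joint winder above 11.9 rad and horizontal distance between crank_hub and shaft_seat below 0.009 m and z of crank_hub in the frame of shaft_seat between 0.028 and 0.044 m and angle between crank_hub's own z axis and vertical below 0.12 rad), for 0.1 s.
At the end, for the whole second after the job is handed in: The winder stands at 11.9 rad or more (louvres within 5 degrees of upright) and the crank's hub stands in the spring clip, foot on the clip's floor (within 4 mm), within 10 mm of the clip's middle along the jaws and 6 mm across them, upright within 0.1 rad, at rest and released (value of joint winder above 11.9 rad and z of crank_hub in the frame of clip_floor between 0.028 and 0.036 m and x of crank_hub in the frame of clip_floor between -0.01 and 0.01 m and y of crank_hub in the frame of clip_floor between -0.006 and 0.006 m and angle between crank_hub's own z axis and vertical below 0.1 rad and linear speed of crank below 0.02 m/s); the robot touches nothing.
It fails at once if a bystander is shifted by more than 30 mm (distance of any of jar, tumbler, katori, dabba, vial_rack, spoon from where it was at the start of the episode above 0.03 m).
It fails at once if a bystander is tipped by more than 0.35 rad (angle between any of jar, tumbler, katori, dabba, vial_rack's own z axis and vertical above 0.35 rad).
It fails at once if the exhaust switch is flipped (value of joint switch above 0.4 rad).
It also fails if it takes over 72 s, if anything falls off the work surface, if the arm or the gripper's body presses on something with over 40 N, if the wrist force passes 120 N, or if a joint passes its speed limit or range.

## Robot

A 7-joint arm with a two-finger parallel gripper is mounted at the origin on the work surface. World frame = base frame: x ahead of the robot, y to its left, z up, the work surface at z = 0. Lengths are in m, angles in rad, forces in N, time in s.
With the tool pointing down it reaches from about 0.425 to 0.95 m from the base axis. Payload 4.7 kg.
Tool frame: the origin (TCP) lies at the very end of the fingers, on their centre line; the grasp point (between the pads) lies 19 mm behind it; y points along the fingers, z is the direction in which the jaws open and shut, and the axes are right-handed (so a half turn about y gives the same grasp; the last joint's range is limited). The gripper opens to 87 mm and grips with 3 to 60 N. Pads are 19 mm wide; open, the fingers measure 117 mm over their backs; the gripper's body (75 mm by 190 mm) begins 51 mm behind the grasp point.
Start: joints at [1.268, 0.469, -0.049, 1.532, 0.024, 1.141, -0.082], TCP at [0.183, -0.65, 0.223] pointing down, gripper open.
Joint ranges: [-2.59, 2.59], [-0.33, 1.99], [-1.39, 1.29], [0.1, 2.45], [-1.04, 4.18], [0.21, 1.99], [-2.66, 2.66]. Speed limits (rad/s): [2.57, 2.57, 3.14, 3.14, 3.14, 3.14, 3.14].

## Interface

Orientations are given as a unit quaternion [w, x, y, z].
In Python, from plant import bot, optics, ticket gives the robot as it stands. The module is installed in compiled form; this text tells all that it offers.
- The arm moves only by the tool drive_tool, never from a script. Its argument "motion" is a list of rows, each an object of numbers: "dx", "dy", "dz": the shift along the tool's x, y, z in mm; "rx", "ry", "rz": the turn, a rotation vector about the tool's x, y, z in rad; "claw": the gripper's target within -1 to 1 (fully open at 1, half-way at 0, shut at -1). In form: [{"dx": .., "dy": .., "dz": .., "rx": .., "ry": .., "rz": .., "claw": ..}, ...]. A call has 1 to 5 rows; each row is the pose to reach, as a shift and turn from the pose commanded when the call began, along the tool's axes at that moment; what a row does not reach only later rows make up. A row lasts 1/8 s, in which the tool goes at most 62.5 mm and 10.7 degrees, less where a joint would pass 70% of its speed; a pose out of reach is approached as far as the arm can. A call with a gripper value outside its range is refused whole. The fingers move at their own pace and stop on an object; "grip_force" is the grip in N (left out, the last holds). Time passes only in rows, so rows that repeat a pose let the fingers close. It gives the time, the measured TCP pose, the force and the opening at its end, in the units of the state.
- bot.observe(): the state, without advancing time (a new reading comes with each control period).
- optics.get_image(name): name is "scene" or "top" or "wrist"; returns the picture (400x640x3 uint8, blue, green, red); there is no depth.
- optics.camera_model(name): a dict with "fx", "fy", "cx", "cy" (pixels), "dist" ([k1, k2, p1, p2, k3] as OpenCV has them; the pictures are not rectified), "eye" and "rotation" of the camera in the world. Camera axes: x right, y up, looking along -z (the intrinsics and any distortion apply to the point x, -y, -z); pixel columns grow to the right and rows downward; lengths in m; the calibration is good to about 2 mm. A picture is of the moment at which its call begins: read the wrist's pose just before it. camera_model takes no time and is no camera call; for the wrist camera it gives the pose at the moment of the call.
- ticket.sign_off(): hands the job in, once; it reports no verdict.
The state is a dict: "time": time; "joints": joint angles; "joint_vel": joint speeds; "tau": joint torques, N m; "eef_pos": TCP position; "ee_rot": TCP orientation; "force": force on the tool from outside, world axes, zero at the start; "ft_torque": the same for the moment, N m; "gripper_width": finger opening in m.
Only numpy, scipy, OpenCV 4.12 (cv2) and the standard library are available. Lean on these libraries where they do the work, as an engineer would, in place of code of your own. Each camera call takes 0.05 s, during which the arm holds its last target. There are 200 camera calls.

## Working session

There is one attempt and no reset: what is moved stays moved. The work goes in short steps, Python scripts to look and compute and a tool call to move; the robot and the scene stay as the last step left them, time stands still between calls to the robot, and variables do not carry over. Pictures are saved under pics/ and viewed, about 8 in all and at most 12, crops included, and the job is handed in when it is done.

Besides the shell and the picture viewer there is one more tool, called after ">>>" by a JSON object that holds its "method" and its "body", one argument or row to a line. drive_tool: Moves the arm, as the interface text tells. Its arguments: {"type":"object","properties":{"motion":{"type":"array","items":{"type":"object","properties":{"dx":{"type":"number"},"dy":{"type":"number"},"dz":{"type":"number"},"rx":{"type":"number"},"ry":{"type":"number"},"rz":{"type":"number"},"claw":{"type":"number"}}}},"grip_force":{"type":"number"}},"required":["motion"]}

```bash
mkdir -p pics; cat > h.py <<'E'
import numpy as np, cv2
from plant import bot, optics, ticket
from scipy.spatial.transform import Rotation as R
def cam(n):
    m=optics.camera_model(n); K=np.array([[m['fx'],0,m['cx']],[0,m['fy'],m['cy']],[0,0,1.]])
    rot=np.array(m['rotation'],float)
    if rot.size==4: rot=R.from_quat(rot.ravel()[[1,2,3,0]]).as_matrix()
    return K,np.array(m['dist'],float),np.array(m['eye'],float),rot.reshape(3,3)
def ray(c,uv):
    K,d,e,r=c; p=cv2.undistortPoints(np.array(uv,float).reshape(-1,1,2),K,d)[:,0]
    return e,np.c_[p[:,0],-p[:,1],-np.ones(len(p))]@r.T
def onz(c,uv,z):
    e,d=ray(c,uv); return e+d*((z-e[2])/d[:,2])[:,None]
def proj(c,P):
    K,d,e,r=c; q=(np.array(P,float).reshape(-1,3)-e)@r; q=q*[1,-1,-1]
    return cv2.projectPoints(q,np.zeros(3),np.zeros(3),K,d)[0][:,0]
def tri(c1,u1,c2,u2):
    a,da=ray(c1,u1);b,db=ray(c2,u2);da=da[0]/np.linalg.norm(da[0]);db=db[0]/np.linalg.norm(db[0])
    s=np.linalg.lstsq(np.c_[da,-db],b-a,rcond=None)[0]
    return (a+s[0]*da+b+s[1]*db)/2,np.linalg.norm(a+s[0]*da-b-s[1]*db)
def Rt(s): return R.from_quat(np.array(s['ee_rot'])[[1,2,3,0]]).as_matrix()
E
python3 - <<'E'
from h import *
s=bot.observe(); print(s['eef_pos'],Rt(s).round(3),s['gripper_width'],s['time'],s['force'])
for n in ['scene','top']:
    im=optics.get_image(n); cv2.imwrite(f'pics/{n}0.png',im); c=cam(n); print(n,c[2],c[3].round(3),c[0][0,0],optics.camera_model(n)['rotation'])
E
```

```text
[ 0.1823653  -0.64926319  0.22148198] [[-0.963 -0.001  0.27 ]
 [-0.27   0.002 -0.963]
 [ 0.    -1.    -0.002]] 0.0867456561541032 0.0 [-0.5870349   0.73695924  0.02523884]
scene [ 0.91033597 -0.58048645  0.91142549] [[ 0.794 -0.461  0.396]
 [ 0.608  0.599 -0.521]
 [ 0.003  0.655  0.756]] 370.3342957570606 [0.88732136 0.33130406 0.11065912 0.30108633]
top [ 0.26731856 -0.01062042  1.3766585 ] [[ 0.022  0.986 -0.163]
 [-1.     0.019 -0.022]
 [-0.019  0.163  0.986]] 418.74475043935774 [ 0.71200318  0.0651177  -0.05059037 -0.69731755]
```

View pics/top0.png

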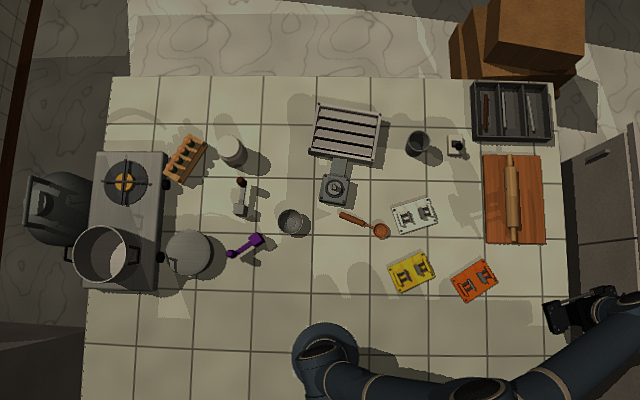

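View pics/scene0.png

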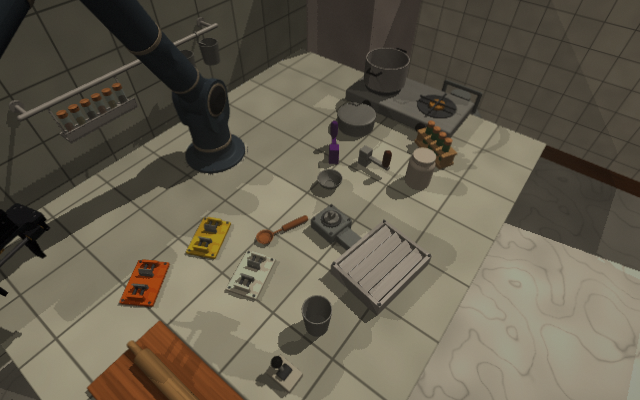

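Two cranks are visible: a grey one with a brown knob (top 240,208; scene 365,157) and a purple one (top 257,240), which is the decoy. There are three clips: white (top 414,215), yellow (410,272) and orange (475,280). White is the one meant. I'll confirm with an enlarged montage of crops.

```bash
python3 - <<'E'
from h import *
t=cv2.imread('pics/top0.png');s=cv2.imread('pics/scene0.png')
def cr(im,x,y,w,h,f): return cv2.resize(im[y:y+h,x:x+w],(w*f,h*f),interpolation=cv2.INTER_CUBIC)
# each tile 264x288
A=[cr(t,218,172,44,48,6),cr(t,314,164,44,48,6),cr(t,392,192,44,48,6)]
B=[cr(s,350,138,44,48,6),cr(s,308,196,44,48,6),cr(s,230,250,44,48,6)]
cv2.imwrite('pics/m1.png',np.vstack([np.hstack(A),np.hstack(B)]))
E
```

```text
(no output)
```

View pics/m1.png

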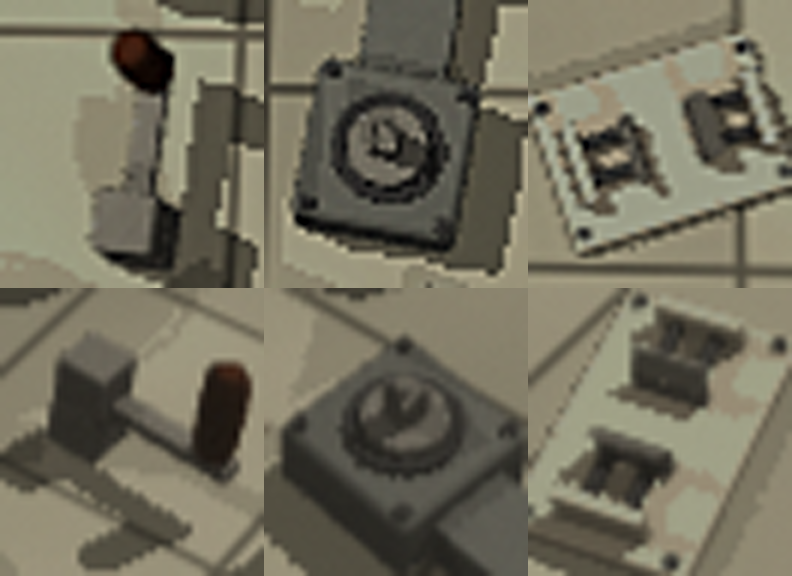

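The crops show a bare steel crank with a brown knob, the square shaft in its collar, and the white clip with its jaws. All three match the description. Now I'll work out positions.

```bash
python3 - <<'E'
from h import *
T=cam('top');S=cam('scene')
hub=onz(T,[[238.8,208.7]],.064)[0];hs=onz(S,[[366.2,149.2]],.064)[0]
kn=onz(T,[[240,179.8]],.105)[0];ks=onz(S,[[388.5,151.7]],.105)[0]
print('hub',hub,hs,tri(T,[238.8,208.7],S,[366.2,149.2]));print('knob',kn,ks,np.linalg.norm((kn-hub)[:2]))
print('shaft',onz(T,[[335,188.5]],.07),onz(S,[[308+135/6,196+122/6]],.07), tri(T,[335,188.5],S,[330.5,216.3]))
cl=np.array([[530,110],[740,38],[790,185],[577,253]],float)-[528,0]; P=onz(T,cl/6+[392,192],.012);print('clip',P,P.mean(0),[np.linalg.norm(P[i]-P[i-1]) for i in range(4)])
g=cv2.imread('pics/top0.png').astype(int)
m=((g.max(2)-g.min(2)<45)&(g.mean(2)>120))
# bystanders
for n,uv,z in [('katori',(293,222),.036),('spoon',(381,230),.01),('spoonh',(341,212),.01),('jar',(231,148),.12),('cup',(417,143),.095),('switch',(457,146),.03),('dabba',(190,253),.062),('rack',(185,158),.08),('purple',(257,240),.064),('purpleknob',(231,254),.1),('duct',(347,132),.05),('yellow',(411,273),.012)]:
    print(n,onz(T,[uv],z)[0].round(3))
c=cam('wrist');s=bot.observe();print(c[2],c[3].round(3), (Rt(s).T@(c[2]-s['eef_pos'])).round(4),(Rt(s).T@c[3]).round(3),c[0])
E
```

```text
hub [0.45881198 0.28249893 0.064     ] [0.46203151 0.28408648 0.064     ] (array([0.46031159, 0.28394139, 0.06268892]), np.float64(0.003374333831798194))
knob [0.5442532  0.27462592 0.105     ] [0.54757585 0.27624097 0.105     ] 0.08580318665906012
shaft [[ 0.52890645 -0.02312534  0.07      ]] [[ 0.53999982 -0.03074609  0.07      ]] (array([ 0.53275927, -0.02234288,  0.05570015]), np.float64(0.002676430313329001))
clip [[ 0.47091319 -0.21359992  0.012     ]
 [ 0.51327827 -0.3300144   0.012     ]
 [ 0.43214967 -0.35606045  0.012     ]
 [ 0.39279958 -0.2388971   0.012     ]] [ 0.45228518 -0.28464297  0.012     ] [np.float64(0.08210775484980136), np.float64(0.12388354370567609), np.float64(0.08520707789587299), np.float64(0.123594821451419)]
katori [0.423 0.11  0.036]
spoon [ 0.405 -0.177  0.01 ]
spoonh [ 0.462 -0.045  0.01 ]
jar [0.643 0.306 0.12 ]
cup [ 0.677 -0.281  0.095]
switch [ 0.69 -0.43  0.03]
dabba [0.314 0.432 0.062]
rack [0.619 0.465 0.08 ]
purple [0.36  0.219 0.064]
purpleknob [0.313 0.291 0.1  ]
duct [ 0.724 -0.06   0.05 ]
yellow [ 0.268 -0.273  0.012]
[ 0.24537927 -0.63298924  0.38409839] [[ 0.27   0.933  0.236]
 [-0.963  0.263  0.064]
 [-0.002 -0.245  0.97 ]] [-0.0651 -0.1625  0.001 ] [[-0.    -0.97  -0.245]
 [ 0.001  0.245 -0.97 ]
 [ 1.    -0.     0.001]] [[291.52882512   0.         321.09455343]
 [  0.         291.52882512 195.54581716]
 [  0.           0.           1.        ]]
```

>>> {"method": "drive_tool", "body": {
  "motion": [
    {"dx": -355,"dy": -40,"dz": -274,"ry": -0.75,"claw": 1},
    {"dx": -355,"dy": -40,"dz": -274,"ry": -0.75,"claw": 1},
    {"dx": -355,"dy": -40,"dz": -274,"ry": -0.75,"claw": 1},
    {"dx": -355,"dy": -40,"dz": -274,"ry": -0.75,"claw": 1},
    {"dx": -355,"dy": -40,"dz": -274,"ry": -0.75,"claw": 1}
  ]
}}

```text
invalid input
```

>>> {"method": "drive_tool", "body": {
  "motion": [
    {"dx": -100.0,"dy": -40.0,"dz": -80.0,"rx": 0.0,"ry": -0.3,"rz": 0.0,"claw": 1.0},
    {"dx": -100.0,"dy": -40.0,"dz": -80.0,"rx": 0.0,"ry": -0.3,"rz": 0.0,"claw": 1.0}
  ],
  "grip_force": 30
}}

```text
time: 0.35
eef_pos: [0.2524, -0.5516, 0.2593]
ee_rot: [0.201, -0.201, 0.679, -0.677]
force: [0.9, 0.4, 1.0]
gripper_width: 0.0872
```

```bash
cat >> h.py <<'E'
def go(xyz,zang):
    s=bot.observe();M=Rt(s); d=M.T@(np.array(xyz)-s['eef_pos'])*1000
    y=np.array([0,0,-1.]);z=np.array([np.cos(zang),np.sin(zang),0]);G=np.c_[np.cross(y,z),y,z]
    print('t',round(s['time'],2),'zang',round(np.degrees(np.arctan2(M[1,2],M[0,2])),2),'q',np.round(s['joints'],2),'\n dxyz',d.round(1),'n',np.linalg.norm(d).round(),'r',R.from_matrix(M.T@G).as_rotvec().round(4))
E
python3 -c "
from h import *
go([.45,-.29,.26],np.radians(-20))"
```

```text
t 0.35 zang -56.98 q [ 1.19  0.33 -0.15  1.65  0.05  1.16  0.03] 
 dxyz [-308.2   -0.4 -111.7] n 328.0 r [ 0.0013 -0.6454 -0.001 ]
```

>>> {"method": "drive_tool", "body": {
  "motion": [
    {"dx": -308,"dy": 0,"dz": -112,"rx": 0,"ry": -0.645,"rz": 0,"claw": 1},
    {"dx": -308,"dy": 0,"dz": -112,"rx": 0,"ry": -0.645,"rz": 0,"claw": 1},
    {"dx": -308,"dy": 0,"dz": -112,"rx": 0,"ry": -0.645,"rz": 0,"claw": 1},
    {"dx": -308,"dy": 0,"dz": -112,"rx": 0,"ry": -0.645,"rz": 0,"claw": 1},
    {"dx": -308,"dy": 0,"dz": -112,"rx": 0,"ry": -0.645,"rz": 0,"claw": 1}
  ]
}}

```text
time: 0.98
eef_pos: [0.4414, -0.3021, 0.2597]
ee_rot: [0.405, -0.405, 0.58, -0.58]
force: [1.1, -0.2, -0.9]
gripper_width: 0.0869
```

```bash
cat >> h.py <<'E'
import json,sys
def snap(name):
    c=cam('wrist'); im=optics.get_image('wrist'); cv2.imwrite(f'pics/{name}.png',im)
    np.savez(f'pics/{name}.npz',K=c[0],d=c[1],e=c[2],r=c[3]); return im,c
def load(name):
    z=np.load(f'pics/{name}.npz'); return cv2.imread(f'pics/{name}.png'),(z['K'],z['d'],z['e'],z['r'])
E
python3 -c "
from h import *
im,c=snap('w1')
print(proj(c,[[.452,-.285,.012],[.532,-.023,.078]]))
go([.50,-.023,.26],np.radians(20))"
```

```text
[[ 324.61455042  155.28009433]
 [ 310.03952624 -129.93264107]]
t 1.02 zang -19.42 q [ 0.87  0.24 -0.43  1.8   0.1   1.13  0.06] 
 dxyz [-271.6    1.9  -40.2] n 275.0 r [-0.0047 -0.688  -0.0056]
```

>>> {"method": "drive_tool", "body": {
  "motion": [
    {"dx": -272,"dy": 2,"dz": -40,"rx": 0,"ry": -0.69,"rz": 0,"claw": 1},
    {"dx": -272,"dy": 2,"dz": -40,"rx": 0,"ry": -0.69,"rz": 0,"claw": 1},
    {"dx": -272,"dy": 2,"dz": -40,"rx": 0,"ry": -0.69,"rz": 0,"claw": 1},
    {"dx": -272,"dy": 2,"dz": -40,"rx": 0,"ry": -0.69,"rz": 0,"claw": 1},
    {"dx": -272,"dy": 2,"dz": -40,"rx": 0,"ry": -0.69,"rz": 0,"claw": 1}
  ]
}}

```text
time: 1.65
eef_pos: [0.4969, -0.0305, 0.2579]
ee_rot: [0.579, -0.578, 0.407, -0.407]
force: [0.2, -0.2, 0.7]
gripper_width: 0.0871
```

```bash

python3 -c "
from h import *
im,c=snap('w2')
p=proj(c,[[.530,-.023,.078]])[0];print(p)
go([.46,.25,.20],np.radians(84.7))
a,ca=load('w1')
x,y=[int(v) for v in p]
cv2.imwrite('pics/m2.png',np.hstack([cv2.resize(a[70:250,230:420],None,fx=2.1,fy=2.1),cv2.resize(im[y-60:y+60,x-64:x+63],(400,378),interpolation=cv2.INTER_CUBIC)]))
print(x-64,y-60)
"
```

```text
[350.4695472  182.35115278]
t 1.7 zang 19.85 q [ 0.58  0.21 -0.69  1.87  0.15  1.11  0.18] 
 dxyz [-274.3   58.7   59.3] n 287.0 r [-2.9000e-03 -1.1319e+00 -1.1000e-03]
286 122
```

View pics/m2.png

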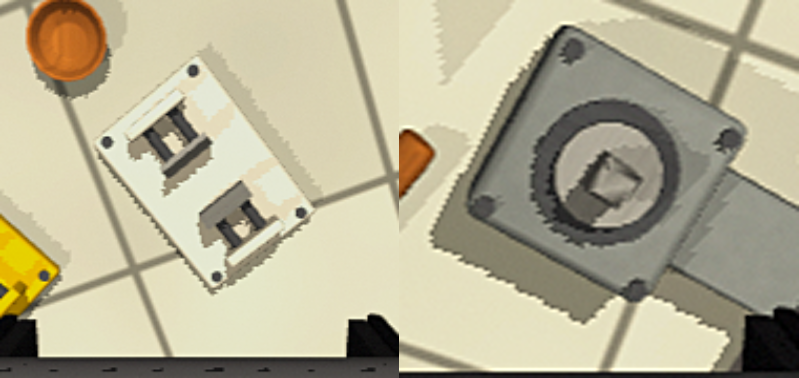

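```bash

cat > m.py <<'E'
from h import *
a,ca=load('w1')
h=cv2.cvtColor(a,cv2.COLOR_BGR2HSV)
print('bolts', onz(ca,np.array([[194,70],[107,142],[301,213],[217,276]])/2.1+[230,70],.012).mean(0))
b,cb=load('w2')
dk=(b.max(2)<95).astype(np.uint8)
print('collar',onz(cb,[[352.3,177.6]],.054))
x,y=335,160
cr=cv2.resize(b[y:y+36,x:x+36],None,fx=16,fy=16,interpolation=cv2.INTER_CUBIC)
w=a[95:212,270:385]; 
g=w.min(2); 
cv2.imwrite('pics/m3.png',np.hstack([cr]))
for th in (205,215,225):
    m=(w.min(2)>th).astype(np.uint8); print(th,m.mean(), [int(cv2.contourArea(c)) for c in cv2.findContours(m,0,2)[0] if cv2.contourArea(c)>200])
E
python3 m.py
```

```text
bolts [ 0.45668867 -0.28571071  0.012     ]
collar [[ 0.53390787 -0.02018433  0.054     ]]
205 0.21077666295057598 [1841]
215 0.03634336677814939 []
225 0.0021553325901151987 []
```

View pics/m3.png

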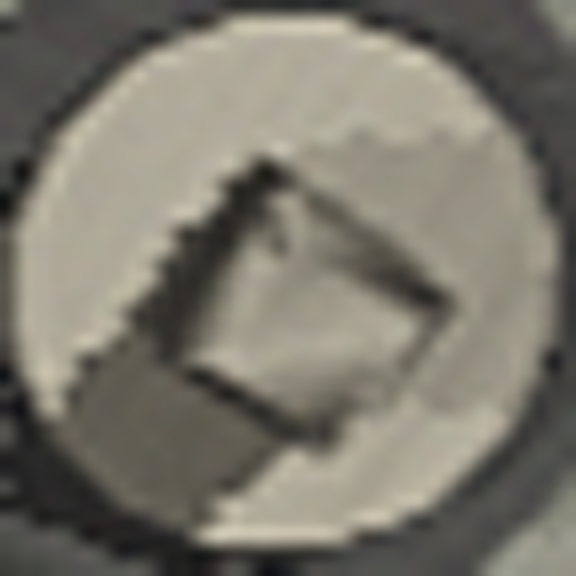

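```bash

cat > m.py <<'E'
from h import *
b,cb=load('w2')
f=lambda p:(np.array(p,float)+.5)/16-.5+[335,160]
print('collar',onz(cb,[f((288,282))],.054))
P=onz(cb,f([(265,165),(450,300),(325,440),(183,350)]),.072)
for i in range(4):
    d=P[(i+1)%4]-P[i];print(P[i],np.linalg.norm(d).round(4),np.degrees(np.arctan2(d[1],d[0])).round(1)%90)
print((P[0]+P[2])/2,(P[1]+P[3])/2)
a,ca=load('w1')
B=onz(ca,np.array([[194,70],[107,142],[217,276],[301,213]])/2.1+[230,70],.012)
C=onz(ca,np.array([[200,60],[97,145],[212,290],[313,210]])/2.1+[230,70],.012)
for P in(B,C):
  print(P.mean(0))
  for i in range(4):
    d=P[(i+1)%4]-P[i];print(np.linalg.norm(d).round(4),np.degrees(np.arctan2(d[1],d[0])).round(1)%90)
h=cv2.cvtColor(a,cv2.COLOR_BGR2HSV); q=C; print(h[110,325],h[80,240],h[150,325],h[115,340],h[230,400])
# jaws' top inner edges, z=.037
J=onz(ca,np.array([[190,178],[165,170],[211,145],[200,215],[243,182],[195,140]])/2.1+[230,70],.037);print(J)
E
python3 m.py
```

```text
collar [[ 0.53397715 -0.01954926  0.054     ]]
[ 0.52614769 -0.00935094  0.072     ] 0.0176 73.9
[ 0.54308179 -0.01424301  0.072     ] 0.0142 69.6
[ 0.53812212 -0.02756751  0.072     ] 0.013 77.30000000000001
[ 0.52540853 -0.02469099  0.072     ] 0.0154 87.2
[ 0.53213491 -0.01845922  0.072     ] [ 0.53424516 -0.019467    0.072     ]
[ 0.45668867 -0.28571071  0.012     ]
0.0728 18.099999999999994
0.1171 18.599999999999994
0.0716 17.9
0.1173 18.0
[ 0.45676479 -0.28679548  0.012     ]
0.086 18.0
0.1255 17.400000000000006
0.0881 19.6
0.1231 18.400000000000006
[ 38  16 232] [ 24  43 221] [ 37  22 244] [ 23  48 192] [140  96   8]
[[ 0.44781978 -0.27981863  0.037     ]
 [ 0.43487902 -0.26977173  0.037     ]
 [ 0.46701896 -0.26523034  0.037     ]
 [ 0.44570215 -0.30399959  0.037     ]
 [ 0.47817184 -0.29362532  0.037     ]
 [ 0.45877375 -0.25897414  0.037     ]]
```

>>> {"method": "drive_tool", "body": {
  "motion": [
    {"dx": -295,"dy": 40,"dz": 65,"rx": 0,"ry": -1.13,"rz": 0,"claw": 1},
    {"dx": -295,"dy": 40,"dz": 65,"rx": 0,"ry": -1.13,"rz": 0,"claw": 1},
    {"dx": -295,"dy": 40,"dz": 65,"rx": 0,"ry": -1.13,"rz": 0,"claw": 1},
    {"dx": -295,"dy": 40,"dz": 65,"rx": 0,"ry": -1.13,"rz": 0,"claw": 1},
    {"dx": -295,"dy": 40,"dz": 65,"rx": 0,"ry": -1.13,"rz": 0,"claw": 1}
  ]
}}

```text
time: 2.33
eef_pos: [0.4605, 0.2659, 0.2173]
ee_rot: [-0.699, 0.7, -0.102, 0.102]
force: [1.1, -1.0, -1.0]
gripper_width: 0.0871
```

```bash

python3 -c "
from h import *
go([.460,.283,.20],np.radians(84.7))
"
```

```text
t 2.33 zang 73.39 q [ 0.15  0.39 -0.95  1.84  0.35  1.1   0.35] 
 dxyz [-5.4 17.3 16.2] n 24.0 r [ 0.0007 -0.1974  0.0002]
```

>>> {"method": "drive_tool", "body": {
  "motion": [
    {"dx": -5,"dy": 17,"dz": 16,"rx": 0,"ry": -0.197,"rz": 0,"claw": 1},
    {"dx": -5,"dy": 17,"dz": 16,"rx": 0,"ry": -0.197,"rz": 0,"claw": 1},
    {"dx": -5,"dy": 17,"dz": 16,"rx": 0,"ry": -0.197,"rz": 0,"claw": 1}
  ]
}}

```text
time: 2.7
eef_pos: [0.4611, 0.2803, 0.2007]
ee_rot: [-0.706, 0.707, -0.036, 0.036]
force: [-0.4, -0.6, -0.5]
gripper_width: 0.087
```

```bash

python3 -c "
from h import *
im,c=snap('w3')
p=proj(c,[[.460,.283,.064],[.545,.275,.105]]);print(p)
go([.460,.283,.20],np.radians(84.7))
x,y=p.mean(0).astype(int)
x0,y0=max(x-100,0),max(y-90,0);print(x0,y0)
cv2.imwrite('pics/m4.png',cv2.resize(im[y0:y0+150,x0:x0+200],None,fx=4,fy=4,interpolation=cv2.INTER_CUBIC))
"
```

```text
[[324.99406791 186.9592901 ]
 [325.97545872 280.69629428]]
t 2.75 zang 84.11 q [ 0.13  0.44 -0.98  1.84  0.41  1.08  0.47] 
 dxyz [-1.6  1.   2.6] n 3.0 r [ 0.001  -0.0102  0.0008]
225 143
```

View pics/m4.png

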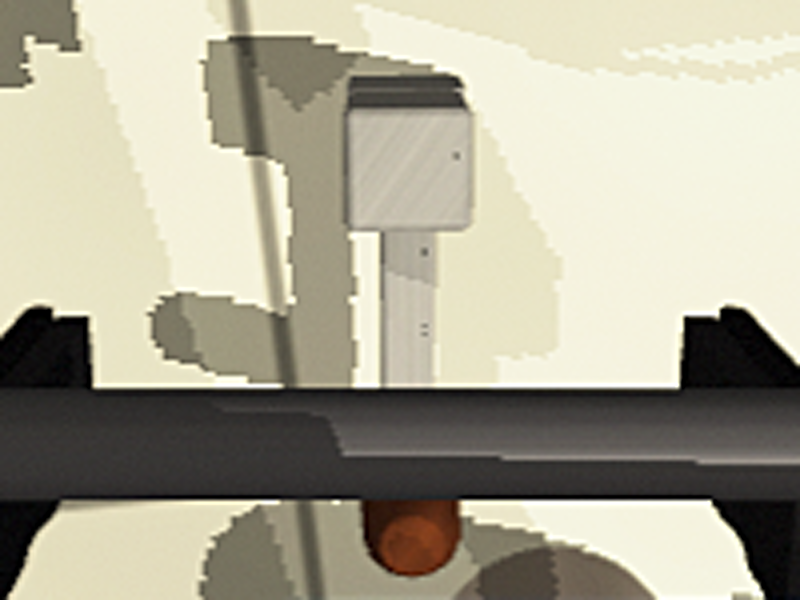

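```bash

python3 -c "
from h import *
im,c=load('w3')
f=lambda p:(np.array(p,float)+.5)/4-.5+[225,143]
P=onz(c,f([(410,169),(348,108),(348,230),(472,230),(472,110)]),.064);print(P)
for a,b in((1,2),(4,3),(1,4),(2,3)):
  d=P[b]-P[a];print(np.linalg.norm(d),np.degrees(np.arctan2(d[1],d[0])))
print('knob',onz(c,[f((410,545))],.105))
t=P[0]; go([t[0],t[1],.030],np.radians(84.7))
"
```

```text
[[0.4580041  0.2854438  0.064     ]
 [0.44032422 0.27106003 0.064     ]
 [0.47278401 0.267456   0.064     ]
 [0.47614743 0.30020226 0.064     ]
 [0.44412731 0.30292194 0.064     ]]
0.032659262030750244 -6.335631933837759
0.032135409635887305 -4.8548488586138365
0.032088074077111194 83.19327994113752
0.03291853542766815 84.13563585092109
knob [[0.54314076 0.27631838 0.105     ]]
t 2.75 zang 84.11 q [ 0.13  0.44 -0.98  1.84  0.41  1.08  0.47] 
 dxyz [ -4. 171.   5.] n 171.0 r [ 0.001  -0.0102  0.0008]
```

>>> {"method": "drive_tool", "body": {
  "motion": [
    {"dx": -4,"dy": 60,"dz": 5,"rx": 0,"ry": 0,"rz": 0,"claw": 1},
    {"dx": -4,"dy": 115,"dz": 5,"rx": 0,"ry": 0,"rz": 0,"claw": 1},
    {"dx": -4,"dy": 160,"dz": 5,"rx": 0,"ry": 0,"rz": 0,"claw": 1},
    {"dx": -4,"dy": 171,"dz": 5,"rx": 0,"ry": 0,"rz": 0,"claw": 1},
    {"dx": -4,"dy": 171,"dz": 5,"rx": 0,"ry": 0,"rz": 0,"claw": 1}
  ]
}}

```text
time: 3.38
eef_pos: [0.4577, 0.2871, 0.0306]
ee_rot: [0.706, -0.706, 0.035, -0.036]
force: [0.3, 0.7, 0.4]
gripper_width: 0.0871
```

>>> {"method": "drive_tool", "body": {
  "motion": [
    {"dx": 0,"dy": 0,"dz": 0,"rx": 0,"ry": 0,"rz": 0,"claw": -0.4},
    {"dx": 0,"dy": 0,"dz": 0,"rx": 0,"ry": 0,"rz": 0,"claw": -0.6},
    {"dx": 0,"dy": 0,"dz": 0,"rx": 0,"ry": 0,"rz": 0,"claw": -0.6},
    {"dx": 0,"dy": 0,"dz": 0,"rx": 0,"ry": 0,"rz": 0,"claw": -0.6},
    {"dx": 0,"dy": 0,"dz": 0,"rx": 0,"ry": 0,"rz": 0,"claw": -0.6}
  ],
  "grip_force": 45
}}

```text
time: 4.0
eef_pos: [0.4569, 0.2873, 0.0299]
ee_rot: [-0.706, 0.706, -0.035, 0.035]
force: [-0.3, 0.3, 0.6]
gripper_width: 0.0451
```

```bash

python3 -c "
from h import *
go([.458,.2854,.20],np.radians(84.1));print(bot.observe())
"
```

```text
t 4.0 zang 84.37 q [-0.04  0.65 -0.8   1.98  0.65  0.79  0.25] 
 dxyz [   1.3 -170.1   -1.8] n 170.0 r [0.     0.0047 0.0001]
{'time': 4.0, 'joints': array([-0.03928733,  0.64554734, -0.79929688,  1.98418088,  0.65389008,
        0.78834361,  0.25027388]), 'joint_vel': array([ 9.21903911e-05,  4.50513241e-03, -1.02795765e-03,  1.94889091e-03,
       -1.10600025e-03,  5.37635063e-04, -1.49622615e-04]), 'tau': array([ 2.37027422e-02, -4.37916362e+01, -9.80489284e+00, -1.46237692e+01,
       -3.71224748e-02,  5.51098853e-02,  1.61084818e-04]), 'eef_pos': array([0.45690388, 0.28732517, 0.02987339]), 'ee_rot': array([-0.70624548,  0.70625967, -0.03470269,  0.03478977]), 'force': array([-0.29437343,  0.34186652,  0.58507858]), 'ft_torque': array([ 0.10272396, -0.09370963, -0.02799683]), 'gripper_width': 0.045115993149976004}
```

>>> {"method": "drive_tool", "body": {
  "motion": [
    {"dx": 0,"dy": 0,"dz": 0,"rx": 0,"ry": 0,"rz": 0,"claw": -0.6},
    {"dx": 0,"dy": 0,"dz": 0,"rx": 0,"ry": 0,"rz": 0,"claw": -0.6},
    {"dx": 0,"dy": 0,"dz": 0,"rx": 0,"ry": 0,"rz": 0,"claw": -0.6},
    {"dx": 0,"dy": 0,"dz": 0,"rx": 0,"ry": 0,"rz": 0,"claw": -0.6}
  ],
  "grip_force": 45
}}

```text
time: 4.5
eef_pos: [0.4568, 0.2871, 0.0298]
ee_rot: [-0.706, 0.706, -0.035, 0.035]
force: [-0.6, -2.3, 1.3]
gripper_width: 0.0338
```

>>> {"method": "drive_tool", "body": {
  "motion": [
    {"dx": 0,"dy": -40,"dz": 0,"rx": 0,"ry": 0,"rz": 0,"claw": -0.6},
    {"dx": 0,"dy": -100,"dz": 0,"rx": 0,"ry": 0,"rz": 0,"claw": -0.6},
    {"dx": 15,"dy": -150,"dz": -45,"rx": 0,"ry": 0.05,"rz": 0,"claw": -0.6},
    {"dx": 35,"dy": -150,"dz": -100,"rx": 0,"ry": 0.1,"rz": 0,"claw": -0.6},
    {"dx": 55,"dy": -150,"dz": -155,"rx": 0,"ry": 0.19,"rz": 0,"claw": -0.6}
  ]
}}

```text
time: 5.12
eef_pos: [0.4967, 0.1258, 0.18]
ee_rot: [-0.7, 0.7, -0.102, 0.103]
force: [0.2, -0.8, -3.8]
gripper_width: 0.0336
```

```bash

python3 -c "
from h import *
go([.534,-.0195,.16],np.radians(73.5));print(bot.observe()['gripper_width'])
"
```

```text
t 5.12 zang 73.35 q [ 0.42  0.39 -0.93  1.93  0.37  1.01  0.6 ] 
 dxyz [  77.4   20.1 -128.5] n 151.0 r [-0.0001 -0.0026  0.0012]
0.03363307616565131
```

>>> {"method": "drive_tool", "body": {
  "motion": [
    {"dx": 35,"dy": 5,"dz": -48,"rx": 0,"ry": 0,"rz": 0,"claw": -0.6},
    {"dx": 60,"dy": 15,"dz": -95,"rx": 0,"ry": 0,"rz": 0,"claw": -0.6},
    {"dx": 77,"dy": 20,"dz": -128,"rx": 0,"ry": 0,"rz": 0,"claw": -0.6},
    {"dx": 77,"dy": 20,"dz": -128,"rx": 0,"ry": 0,"rz": 0,"claw": -0.6},
    {"dx": 77,"dy": 20,"dz": -128,"rx": 0,"ry": 0,"rz": 0,"claw": -0.6}
  ]
}}

```text
time: 5.75
eef_pos: [0.5333, -0.0162, 0.1593]
ee_rot: [0.7, -0.699, 0.102, -0.101]
force: [-0.2, -0.4, -3.2]
gripper_width: 0.034
```

```bash

python3 -c "
from h import *
im,c=snap('w4'); s=bot.observe();M=Rt(s)
go([.534,-.0195,.16],np.radians(73.5))
zt=s['eef_pos']+[0,0,.034]
q=[zt+M@np.array([x,0,z]) for x,z in((0,0),(-.017,-.017),(-.017,.017),(.017,.017),(.017,-.017))]
p=proj(c,q+[[.534,-.0195,.078],[.534,-.0195,.054]]);print(p)
S=cam('scene');si=optics.get_image('scene');cv2.imwrite('pics/s4.png',si)
pt=proj(S,[[.534,-.0195,.078]])[0];print(pt)
x,y=int(p[0][0]),int(p[0][1]);u,v=pt.astype(int)
cv2.imwrite('pics/m5.png',np.hstack([cv2.resize(im[y-75:y+75,x-50:x+50],(400,600),interpolation=cv2.INTER_CUBIC),cv2.resize(si[v-60:v+30,u-30:u+30],(400,600),interpolation=cv2.INTER_CUBIC)]));print(x-50,y-75,u-30,v-60)
"
```

```text
t 5.8 zang 73.6 q [ 0.64  0.45 -0.88  1.9   0.41  0.99  0.85] 
 dxyz [ 1.7 -0.4 -3.7] n 4.0 r [-0.0008  0.0017 -0.0006]
[[325.65208051 265.01315939]
 [289.38063305 231.84174306]
 [362.1015783  231.75694841]
 [359.91947021 296.39569513]
 [291.2401288  296.46019859]
 [319.31950213 203.86467759]
 [319.4562135  197.061706  ]]
[331.19734792 211.2031199 ]
275 190 301 151
```

View pics/m5.png

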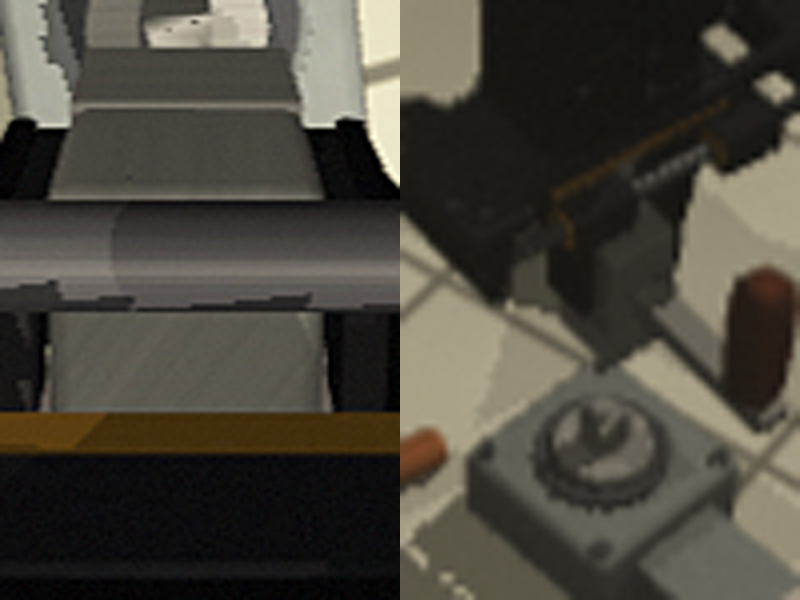

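```bash

python3 -c "
from h import *
im,c=load('w4'); s=bot.observe();M=Rt(s)
q=[s['eef_pos']+M@np.array([-.017,y,z]) for y in(.030,.020,0,-.034) for z in(-.017,.017)]
print(((proj(c,q)-[275,190])*4).round())
q=[[.534,-.0195,.078],[.534,-.0195,.054]]
print(((proj(c,q)-[275,190])*4).round())
P=[[.534+.022*np.cos(a),-.0195+.022*np.sin(a),.054] for a in np.linspace(0,6.28,9)];print(((proj(c,P)-[275,190])*4).round())
"
```

```text
[[ 98.  32.]
 [298.  31.]
 [ 94.  47.]
 [304.  47.]
 [ 83.  83.]
 [318.  83.]
 [ 59. 168.]
 [350. 168.]]
[[177.  55.]
 [178.  28.]]
[[204. 113.]
 [259.  71.]
 [267.   3.]
 [223. -52.]
 [151. -60.]
 [ 96. -15.]
 [ 89.  53.]
 [134. 106.]
 [204. 113.]]
```

```bash

python3 -c "
from h import *
im,c=load('w4')
g=im.mean(2).astype(int)
for r in range(196,242,3): print(r,g[r,286:366:2])
print(g[190:250,325],g[190:250,310],g[190:250,338])
"
```

```text
196 [145  96 101  45  48  82 111 111 110 112 112 114  66 125 138 162 181 192
 181 173 157 168 168 168 177 192 192 196 136  85  93  91 141 162 175 175
 173 167 160 151]
199 [ 85  93  99  83  46  75 104 105 104 104 106 109  57 169 186 177 171 163
 160 146 142 166 168 171 182 198 195 205  63  87  92  86 147 178 172 174
 176 171 162 144]
202 [ 78  91  97  99  48  60  65  62  62  65  64  65  63  63  57  56  56  57
  60  58  58  60  57  58  60  58  58  58  59  62  77  95 157 160 175 177
 176 175 165 144]
205 [142  80  94  95  81  70  69  68  70  68  72  67  71  68  69  69  68  69
  67  68  66  66  69  64  66  65  67  67  66  67  61 134 163 176 176 177
 176 175 165 141]
208 [170 169 147  96  88  68  66  65  68  68  66  67  68  67  66  68  67  66
  66  68  64  67  68  66  69  65  63  68  68  66  64 110 178 175 175 174
 175 175 168 151]
211 [167 167 175  85  62  67  67  66  66  67  64  67  65  64  66  66  67  67
  64  65  65  66  63  66  67  64  65  67  66  65  65  53 188 174 170 176
 177 177 168 157]
214 [167 166 170 144  63  68  66  65  67  67  64  66  67  68  66  67  66  68
  67  66  66  6
[... 1335 characters left out ...]
51 139 136 120  62  65  67  70  68  65
  67  68  68  68  66  68  67  87 120  75  61  66  64  64  68  65  64  64
  66  64  67  63  66  66  67  67  68  68  73  82  93 108  19  23  34  37
  43  52  52  55  59  64] [ 85  77  68  72  53  56  66  67  53  57  62  67  63  69  66  71  68  67
  68  69  68  65  66  67  67  90 120  63  67  65  69  65  68  68  66  69
  67  66  68  66  69  65  65  68  67  66  73  82  93 104  21  24  32  38
  45  48  53  56  58  65] [194 187 195 196 194 191 192 187 192 195 202 177  58  65  65  67  68  65
  63  71  66  65  65  65  65  88 121  78  65  66  69  65  67  70  68  68
  69  69  69  70  68  68  68  68  70  69  75  83  94 113  20  23  32  40
  42  50  55  54  59  63]
```

>>> {"method": "drive_tool", "body": {
  "motion": [
    {"dx": 28,"dy": 0,"dz": 0,"rx": 0,"ry": 0,"rz": 0,"claw": -0.6},
    {"dx": 28,"dy": 35,"dz": 0,"rx": 0,"ry": 0,"rz": 0,"claw": -0.6},
    {"dx": 28,"dy": 35,"dz": 0,"rx": 0,"ry": 0,"rz": 0,"claw": -0.6},
    {"dx": 28,"dy": 35,"dz": 0,"rx": 0,"ry": 0,"rz": 0,"claw": -0.6}
  ]
}}

```text
time: 6.35
eef_pos: [0.5609, -0.0237, 0.1257]
ee_rot: [0.7, -0.7, 0.101, -0.101]
force: [-0.1, 1.7, -4.3]
gripper_width: 0.0334
```

```bash

python3 -c "
from h import *
im,c=snap('w5'); s=bot.observe();print(s['eef_pos'])
go([.535,-.018,.12],np.radians(73.5))
p=proj(c,[[.534,-.0195,.078]])[0]; print(p)
x,y=p.astype(int);x0,y0=x-40,y-35;print(x0,y0)
cv2.imwrite('pics/m6.png',cv2.resize(im[y0:y0+75,x0:x0+80],None,fx=8,fy=8,interpolation=cv2.INTER_CUBIC))
M=Rt(s)
q=[s['eef_pos']+M@np.array([-.017,.030,z]) for z in(-.017,.017)];print(proj(c,q)-[x0,y0])
"
```

```text
[ 0.56128176 -0.02385865  0.12609107]
t 6.4 zang 73.57 q [ 0.59  0.53 -0.83  1.87  0.48  0.95  0.83] 
 dxyz [-26.9   6.   -1.8] n 28.0 r [-0.0007  0.0012  0.0019]
[318.17583472 178.39156269]
278 143
[[20.21797396 55.42862781]
 [70.1525699  55.45401437]]
```

View pics/m6.png

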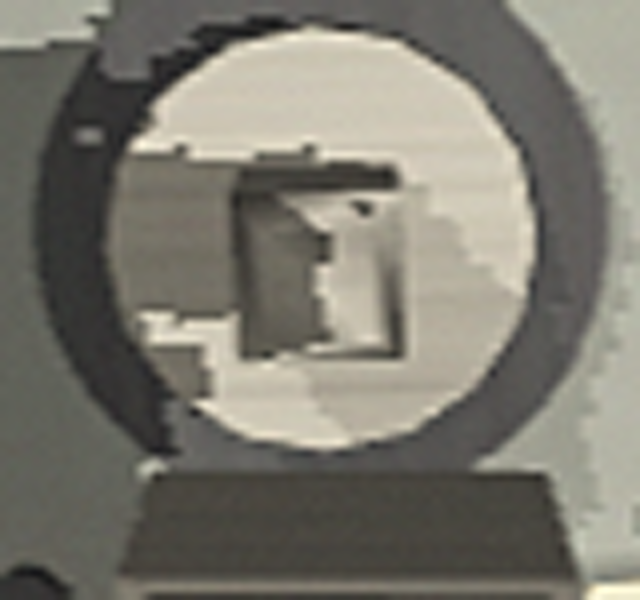

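```bash

python3 -c "
from h import *
im,c=load('w5'); s=bot.observe();M=Rt(s)
f=lambda p:(np.array(p,float)+.5)/8-.5+[278,143]
fz=s['eef_pos'][2]-.030
h=onz(c,f([(150,475),(548,475)]),fz); print(np.linalg.norm(h[1]-h[0]), np.degrees(np.arctan2(*(h[1]-h[0])[1::-1])))
hub=h.mean(0)+M[:,0]*.017
C=onz(c,f([(238,188),(405,188),(402,356),(243,358)]),.072)
for i in range(4):
  d=C[(i+1)%4]-C[i]; print(np.linalg.norm(d).round(4),np.degrees(np.arctan2(d[1],d[0])).round(1)%90)
sh=C.mean(0); co=onz(c,f([(320,239)]),.054)[0]
print(hub,sh,co,'delta tool',M.T@(sh-hub)*1e3,M.T@(co-hub)*1e3)
"
```

```text
0.03397090984164215 73.58748353083647
0.0156 73.6
0.016 72.9
0.0151 74.3
0.0162 74.6
[ 0.56331668 -0.0258519   0.09612296] [ 0.53376982 -0.01977488  0.072     ] [ 0.5334357  -0.02008563  0.054     ] delta tool [-30.10431531  24.06469961  -2.54644021] [-30.37065509  42.06394364  -2.95201281]
```

>>> {"method": "drive_tool", "body": {
  "motion": [
    {"dx": -30.2,"dy": 0,"dz": -2.6,"rx": 0,"ry": 0,"rz": 0,"claw": -0.6},
    {"dx": -30.2,"dy": 5,"dz": -2.6,"rx": 0,"ry": 0,"rz": 0,"claw": -0.6},
    {"dx": -30.2,"dy": 15,"dz": -2.6,"rx": 0,"ry": 0,"rz": 0,"claw": -0.6},
    {"dx": -30.2,"dy": 21,"dz": -2.6,"rx": 0,"ry": 0,"rz": 0,"claw": -0.6},
    {"dx": -30.2,"dy": 27,"dz": -2.6,"rx": 0,"ry": 0,"rz": 0,"claw": -0.6}
  ]
}}

```text
time: 7.02
eef_pos: [0.5316, -0.0187, 0.0974]
ee_rot: [0.7, -0.7, 0.102, -0.102]
force: [-0.2, 1.0, -3.6]
gripper_width: 0.0335
```

```bash

python3 -c "
from h import *
s=bot.observe();print(s['force'],s['ft_torque'],s['gripper_width'])
go([.533,-.018,.084],np.radians(73.5))
"
```

```text
[-0.24094305  0.95052555 -3.61802999] [ 0.06064733 -0.13544697 -0.0387977 ] 0.03349484386439616
t 7.03 zang 73.47 q [ 0.59  0.52 -0.82  1.96  0.5   0.87  0.78] 
 dxyz [ 1.2 13.4  1.1] n 14.0 r [-0.0006 -0.0006  0.0003]
```

>>> {"method": "drive_tool", "body": {
  "motion": [
    {"dx": 0,"dy": 5,"dz": 0,"rx": 0,"ry": 0,"rz": 0,"claw": -0.6},
    {"dx": 0,"dy": 9,"dz": 0,"rx": 0,"ry": 0,"rz": 0,"claw": -0.6},
    {"dx": 0,"dy": 13,"dz": 0,"rx": 0,"ry": 0,"rz": 0,"claw": -0.6},
    {"dx": 0,"dy": 14,"dz": 0,"rx": 0,"ry": 0,"rz": 0,"claw": -0.6},
    {"dx": 0,"dy": 14,"dz": 0,"rx": 0,"ry": 0,"rz": 0,"claw": -0.6}
  ]
}}

```text
time: 7.65
eef_pos: [0.531, -0.0186, 0.0838]
ee_rot: [0.7, -0.7, 0.101, -0.102]
force: [0.2, 0.8, -3.8]
gripper_width: 0.0336
```

>>> {"method": "drive_tool", "body": {
  "motion": [
    {"dx": 0,"dy": 2,"dz": 0,"rx": 0,"ry": 0,"rz": 0,"claw": -0.6},
    {"dx": 0,"dy": 3,"dz": 0,"rx": 0,"ry": 0,"rz": 0,"claw": -0.6},
    {"dx": 0,"dy": 3,"dz": 0,"rx": 0,"ry": 0,"rz": 0,"claw": -0.6}
  ]
}}

```text
time: 8.02
eef_pos: [0.5313, -0.0186, 0.0835]
ee_rot: [-0.699, 0.701, -0.101, 0.102]
force: [-7.2, 0.2, 16.8]
gripper_width: 0.0335
```

>>> {"method": "drive_tool", "body": {
  "motion": [
    {"dx": 0,"dy": -2,"dz": 0,"rx": 0,"ry": 0,"rz": 0,"claw": -0.6},
    {"dx": 0,"dy": -2,"dz": 0,"rx": 0,"ry": 0,"rz": 0,"claw": 0.1},
    {"dx": 0,"dy": -2,"dz": 0,"rx": 0,"ry": 0,"rz": 0,"claw": 0.1},
    {"dx": 0,"dy": -2,"dz": 0,"rx": 0,"ry": 0,"rz": 0,"claw": 0.1},
    {"dx": 0,"dy": -2,"dz": 0,"rx": 0,"ry": 0,"rz": 0,"claw": 0.1}
  ]
}}

```text
time: 8.65
eef_pos: [0.5311, -0.0189, 0.0827]
ee_rot: [-0.7, 0.7, -0.102, 0.102]
force: [0.3, 0.5, -0.0]
gripper_width: 0.0477
```

```bash

python3 -c "
from h import *
s=bot.observe();print(s['eef_pos'],s['force'],s['gripper_width'])
M=Rt(s); k=s['eef_pos']+M[:,0]*.0865; print('knob est',k)
go([k[0],k[1],.20],np.radians(73.5))
"
```

```text
[ 0.53107726 -0.01889436  0.08274065] [ 0.27844402  0.45055149 -0.019964  ] 0.047657201398171214
knob est [ 0.61400486 -0.04349646  0.08274291]
t 8.65 zang 73.48 q [ 0.58  0.54 -0.81  1.97  0.52  0.85  0.76] 
 dxyz [  86.5 -117.3   -0. ] n 146.0 r [ 0.     -0.0004  0.    ]
```

>>> {"method": "drive_tool", "body": {
  "motion": [
    {"dx": 0,"dy": -55,"dz": 0,"rx": 0,"ry": 0,"rz": 0,"claw": 0.3},
    {"dx": 0,"dy": -105,"dz": 0,"rx": 0,"ry": 0,"rz": 0,"claw": 0.3},
    {"dx": 50,"dy": -105,"dz": 0,"rx": 0,"ry": 0,"rz": 0,"claw": 0.3},
    {"dx": 86,"dy": -105,"dz": 0,"rx": 0,"ry": 0,"rz": 0,"claw": 0.3},
    {"dx": 86,"dy": -105,"dz": 0,"rx": 0,"ry": 0,"rz": 0,"claw": 0.3}
  ]
}}

```text
time: 9.28
eef_pos: [0.6152, -0.0445, 0.1873]
ee_rot: [0.7, -0.699, 0.102, -0.103]
force: [-0.0, 0.3, -0.2]
gripper_width: 0.0569
```

```bash

python3 -c "
from h import *
im,c=snap('w6'); s=bot.observe();print(s['eef_pos'],s['gripper_width'])
go([.614,-.0435,.116],np.radians(73.5))
t=optics.get_image('top');cv2.imwrite('pics/t6.png',t);S=optics.get_image('scene');cv2.imwrite('pics/s6.png',S)
cv2.imwrite('pics/m7.png',np.hstack([im[40:360,140:500],cv2.resize(S[150:270,290:430],None,fx=2.66,fy=2.67,interpolation=cv2.INTER_CUBIC)[:320]]))
"
```

```text
[ 0.61356154 -0.04336713  0.18716852] 0.056489030344372956
t 9.32 zang 73.44 q [ 0.6   0.54 -0.85  1.69  0.45  1.12  0.9 ] 
 dxyz [ 0.5 71.2 -0. ] n 71.0 r [-0.0005 -0.001  -0.0013]
```

View pics/m7.png

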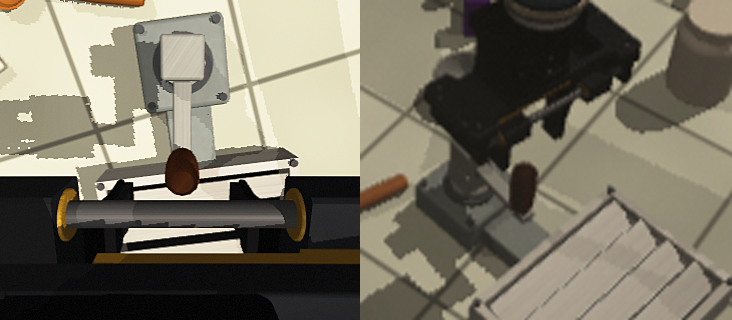

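>>> {"method": "drive_tool", "body": {
  "motion": [
    {"dx": 0,"dy": 40,"dz": 0,"rx": 0,"ry": 0,"rz": 0,"claw": 0.3},
    {"dx": 0,"dy": 70,"dz": 0,"rx": 0,"ry": 0,"rz": 0,"claw": -0.5},
    {"dx": 0,"dy": 70,"dz": 0,"rx": 0,"ry": 0,"rz": 0,"claw": -0.6},
    {"dx": 0,"dy": 70,"dz": 0,"rx": 0,"ry": 0,"rz": 0,"claw": -0.6},
    {"dx": 0,"dy": 70,"dz": 0,"rx": 0,"ry": 0,"rz": 0,"claw": -0.6}
  ],
  "grip_force": 12
}}

```text
time: 10.05
eef_pos: [0.6143, -0.043, 0.1196]
ee_rot: [0.7, -0.7, 0.101, -0.103]
force: [0.5, 0.1, 0.8]
gripper_width: 0.0258
```

>>> {"method": "drive_tool", "body": {
  "motion": [
    {"dx": 0,"dy": 0,"dz": 0,"rx": 0,"ry": 0,"rz": 0,"claw": -0.6},
    {"dx": 0,"dy": 0,"dz": 0,"rx": 0,"ry": 0,"rz": 0,"claw": -0.6},
    {"dx": 0,"dy": 0,"dz": 0,"rx": 0,"ry": 0,"rz": 0,"claw": -0.6}
  ]
}}

```text
time: 10.42
eef_pos: [0.6148, -0.0432, 0.1189]
ee_rot: [0.7, -0.7, 0.101, -0.103]
force: [2.4, -1.7, 4.9]
gripper_width: 0.0254
```

```bash

cat > wind.py <<'E'
from h import *
# list rows along the circle: args: centre offset along tool x(mm from measured), list of absolute angles(deg, clockwise wound)
C=np.array([.5324,-.0191]); s=bot.observe();M=Rt(s);p=s['eef_pos']
print(p,s['force'].round(1),s['gripper_width'],'t',s['time'],'ang now',np.degrees(np.arctan2(p[1]-C[1],p[0]-C[0])).round(1),'r',np.hypot(*(p[:2]-C)).round(4))
for k in range(int(sys.argv[3])):
    a=np.radians(float(sys.argv[1])-float(sys.argv[2])*(k+1)); t=np.array([C[0]+.085*np.cos(a),C[1]+.085*np.sin(a),p[2]])
    print(np.degrees(a).round(1),(M.T@(t-p)*1e3).round(1))
E
python3 wind.py -16.5 22 5
```

```text
[ 0.61476268 -0.04324385  0.11885324] [ 2.4 -1.7  4.9] 0.025424926009473024 t 10.425 ang now -16.3 r 0.0858
-38.5 [ -7.   -0.  -32.1]
-60.5 [-24.7  -0.1 -59.3]
-82.5 [-51.2  -0.2 -77.9]
-104.5 [-82.8  -0.3 -85.2]
-126.5 [-114.9   -0.4  -80.2]
```

>>> {"method": "drive_tool", "body": {
  "motion": [
    {"dx": -4.2,"dy": 0,"dz": -26.3,"rx": 0,"ry": 0,"rz": 0,"claw": -0.6},
    {"dx": -16.2,"dy": 0,"dz": -50,"rx": 0,"ry": 0,"rz": 0,"claw": -0.6},
    {"dx": -35,"dy": 0,"dz": -68.8,"rx": 0,"ry": 0,"rz": 0,"claw": -0.6},
    {"dx": -58.7,"dy": 0,"dz": -80.8,"rx": 0,"ry": 0,"rz": 0,"claw": -0.6},
    {"dx": -85,"dy": 0,"dz": -85,"rx": 0,"ry": 0,"rz": 0,"claw": -0.6}
  ]
}}

```text
time: 11.05
eef_pos: [0.5084, -0.1008, 0.1186]
ee_rot: [0.7, -0.699, 0.101, -0.103]
force: [2.1, 2.9, 2.1]
gripper_width: 0.0259
```

```bash
python3 wind.py -106.5 18 1
cat > v.py <<'E'
from h import *
b,cb=load('w2')
P=onz(cb,np.array([[174,50],[330,138],[237,289],[85,206]])/3.15+[286,122],.044)
print(P.mean(0))
for i in range(4):
  d=P[(i+1)%4]-P[i];print(np.linalg.norm(d).round(4),np.degrees(np.arctan2(d[1],d[0])).round(1)%90)
T=cam('top'); print(onz(T,[[347,132]],.05)[0])
E
python3 v.py
```

```text
[ 0.50842074 -0.10077142  0.11858006] [2.1 2.9 2.1] 0.025856209520308447 t 11.05 ang now -106.4 r 0.0851
-124.5 [-26.5  -0.1   4.2]
[ 0.53423814 -0.02100152  0.044     ]
0.0739 81.0
0.0744 80.8
0.0745 80.5
0.0738 80.3
[ 0.72429822 -0.05984721  0.05      ]
```

>>> {"method": "drive_tool", "body": {
  "motion": [
    {"dx": -26.3,"dy": 0,"dz": 4.2,"rx": 0,"ry": 0,"rz": 0,"claw": -0.6},
    {"dx": -50,"dy": 0,"dz": 16.2,"rx": 0,"ry": 0,"rz": 0,"claw": -0.6},
    {"dx": -68.8,"dy": 0,"dz": 35,"rx": 0,"ry": 0,"rz": 0,"claw": -0.6},
    {"dx": -80.8,"dy": 0,"dz": 58.7,"rx": 0,"ry": 0,"rz": 0,"claw": -0.6},
    {"dx": -85,"dy": 0,"dz": 85,"rx": 0,"ry": 0,"rz": 0,"claw": -0.6}
  ]
}}

```text
time: 11.68
eef_pos: [0.4493, 0.0049, 0.1179]
ee_rot: [-0.699, 0.701, -0.102, 0.101]
force: [2.8, -1.7, 1.5]
gripper_width: 0.0258
```

>>> {"method": "drive_tool", "body": {
  "motion": [
    {"dx": 4.2,"dy": 0,"dz": 26.3,"rx": 0,"ry": 0,"rz": 0,"claw": -0.6},
    {"dx": 16.2,"dy": 0,"dz": 50,"rx": 0,"ry": 0,"rz": 0,"claw": -0.6},
    {"dx": 35,"dy": 0,"dz": 68.8,"rx": 0,"ry": 0,"rz": 0,"claw": -0.6},
    {"dx": 58.7,"dy": 0,"dz": 80.8,"rx": 0,"ry": 0,"rz": 0,"claw": -0.6},
    {"dx": 85,"dy": 0,"dz": 85,"rx": 0,"ry": 0,"rz": 0,"claw": -0.6}
  ]
}}

```text
time: 12.3
eef_pos: [0.5561, 0.0644, 0.1184]
ee_rot: [0.7, -0.7, 0.101, -0.1]
force: [-1.0, 1.1, 4.3]
gripper_width: 0.0254
```

```bash
python3 wind.py -286.5 18 1; python3 -c "
from h import *
print(bot.observe()['joints'].round(2))
im,c=snap('w7')"
```

```text
[0.55610719 0.06435867 0.11837487] [-1.   1.1  4.3] 0.0254242734460896 t 12.3 ang now 74.1 r 0.0868
-304.5 [27.2 -0.  -6. ]
[ 0.45  0.54 -0.85  1.88  0.5   0.95  0.65]
```

Forces are small and the angle is tracking well. Three more quarters to go.

>>> {"method": "drive_tool", "body": {
  "motion": [
    {"dx": 26.3,"dy": 0,"dz": -4.2,"rx": 0,"ry": 0,"rz": 0,"claw": -0.6},
    {"dx": 50,"dy": 0,"dz": -16.2,"rx": 0,"ry": 0,"rz": 0,"claw": -0.6},
    {"dx": 68.8,"dy": 0,"dz": -35,"rx": 0,"ry": 0,"rz": 0,"claw": -0.6},
    {"dx": 80.8,"dy": 0,"dz": -58.7,"rx": 0,"ry": 0,"rz": 0,"claw": -0.6},
    {"dx": 85,"dy": 0,"dz": -85,"rx": 0,"ry": 0,"rz": 0,"claw": -0.6}
  ]
}}

```text
time: 12.98
eef_pos: [0.6154, -0.0429, 0.1188]
ee_rot: [0.701, -0.699, 0.1, -0.103]
force: [2.1, 2.4, 2.4]
gripper_width: 0.0254
```

>>> {"method": "drive_tool", "body": {
  "motion": [
    {"dx": -4.2,"dy": 0,"dz": -26.3,"rx": 0,"ry": 0,"rz": 0,"claw": -0.6},
    {"dx": -16.2,"dy": 0,"dz": -50,"rx": 0,"ry": 0,"rz": 0,"claw": -0.6},
    {"dx": -35,"dy": 0,"dz": -68.8,"rx": 0,"ry": 0,"rz": 0,"claw": -0.6},
    {"dx": -58.7,"dy": 0,"dz": -80.8,"rx": 0,"ry": 0,"rz": 0,"claw": -0.6},
    {"dx": -85,"dy": 0,"dz": -85,"rx": 0,"ry": 0,"rz": 0,"claw": -0.6}
  ]
}}

```text
time: 13.6
eef_pos: [0.5081, -0.1008, 0.1184]
ee_rot: [0.7, -0.699, 0.101, -0.103]
force: [2.7, 2.4, 1.8]
gripper_width: 0.0253
```

>>> {"method": "drive_tool", "body": {
  "motion": [
    {"dx": -26.3,"dy": 0,"dz": 4.2,"rx": 0,"ry": 0,"rz": 0,"claw": -0.6},
    {"dx": -50,"dy": 0,"dz": 16.2,"rx": 0,"ry": 0,"rz": 0,"claw": -0.6},
    {"dx": -68.8,"dy": 0,"dz": 35,"rx": 0,"ry": 0,"rz": 0,"claw": -0.6},
    {"dx": -80.8,"dy": 0,"dz": 58.7,"rx": 0,"ry": 0,"rz": 0,"claw": -0.6},
    {"dx": -85,"dy": 0,"dz": 85,"rx": 0,"ry": 0,"rz": 0,"claw": -0.6}
  ]
}}

```text
time: 14.22
eef_pos: [0.4492, 0.0048, 0.1178]
ee_rot: [-0.699, 0.701, -0.102, 0.101]
force: [3.0, -3.1, 0.5]
gripper_width: 0.0255
```

```bash
python3 wind.py -556.5 9 1; python3 -c "
from h import *
S=optics.get_image('scene');cv2.imwrite('pics/s8.png',S)
T=optics.get_image('top');cv2.imwrite('pics/t8.png',T)
cv2.imwrite('pics/m8.png',np.hstack([cv2.resize(S[190:320,300:440],None,fx=2.8,fy=2.8,interpolation=cv2.INTER_CUBIC),cv2.resize(T[90:220,290:430],None,fx=2.8,fy=2.8,interpolation=cv2.INTER_CUBIC)]))"
```

```text
[0.44923674 0.00478563 0.11781996] [ 3.  -3.1  0.5] 0.025519536934952194 t 14.225 ang now 164.0 r 0.0865
-565.5 [ 2.6 -0.  14. ]
```

View pics/m8.png

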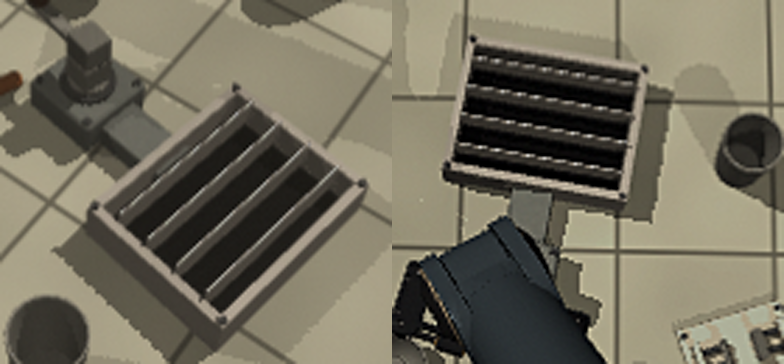

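The louvres stand upright in both views (dark gaps with thin slats edge-on). I worked out the winder at about 12.6 rad from the shaft and vent yaws. Next I'll release the knob and take the hub.

>>> {"method": "drive_tool", "body": {
  "motion": [
    {"dx": 0,"dy": 0,"dz": 0,"rx": 0,"ry": 0,"rz": 0,"claw": 0.3},
    {"dx": 0,"dy": 0,"dz": 0,"rx": 0,"ry": 0,"rz": 0,"claw": 0.3},
    {"dx": 0,"dy": 0,"dz": 0,"rx": 0,"ry": 0,"rz": 0,"claw": 0.3},
    {"dx": 0,"dy": -40,"dz": 0,"rx": 0,"ry": 0,"rz": 0,"claw": 0.5},
    {"dx": 0,"dy": -72,"dz": 0,"rx": 0,"ry": 0,"rz": 0,"claw": 0.5}
  ]
}}

```text
time: 14.95
eef_pos: [0.4503, 0.0047, 0.1906]
ee_rot: [0.7, -0.7, 0.102, -0.102]
force: [1.1, -0.5, -0.5]
gripper_width: 0.063
```

>>> {"method": "drive_tool", "body": {
  "motion": [
    {"dx": 45,"dy": 0,"dz": 0,"rx": 0,"ry": 0,"rz": 0,"claw": 0.5},
    {"dx": 85,"dy": 0,"dz": 0,"rx": 0,"ry": 0,"rz": 0,"claw": 0.5},
    {"dx": 85,"dy": 0,"dz": 0,"rx": 0,"ry": 0,"rz": 0,"claw": 0.5},
    {"dx": 85,"dy": 0,"dz": 0,"rx": 0,"ry": 0,"rz": 0,"claw": 0.5}
  ]
}}

```text
time: 15.45
eef_pos: [0.5309, -0.0189, 0.1893]
ee_rot: [0.7, -0.7, 0.102, -0.101]
force: [-0.9, -0.5, -0.8]
gripper_width: 0.0654
```

```bash
python3 -c "
from h import *
im,c=snap('w9');s=bot.observe();print(s['eef_pos'],s['gripper_width'],s['joints'])
go([.5324,-.0191,.083],np.radians(73.5))
t=optics.get_image('top');cv2.imwrite('pics/t9.png',t)
p=proj(c,[[.5324,-.0191,.118],[.4509,.0048,.159]]);print(p)
cv2.imwrite('pics/m9.png',cv2.resize(im[60:360,170:470],None,fx=2,fy=2))"
```

```text
[ 0.53075102 -0.01876948  0.1894864 ] 0.06506162961993522 [ 0.69655131  0.42377006 -0.94799239  1.872847    0.39553146  1.04833961
  0.87033407]
t 15.5 zang 73.52 q [ 0.7   0.42 -0.95  1.87  0.4   1.05  0.87] 
 dxyz [  1.8 106.5   0.2] n 106.0 r [ 0.0006  0.0004 -0.0013]
[[323.22752746 206.89020523]
 [323.51971987  94.92165507]]
```

View pics/m9.png

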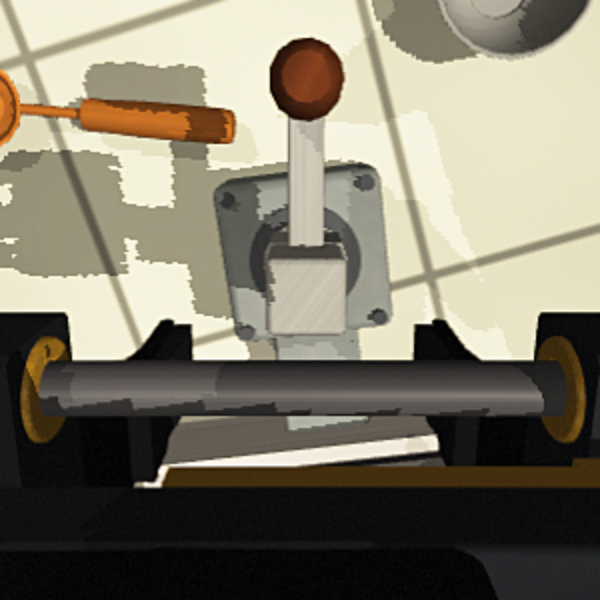

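>>> {"method": "drive_tool", "body": {
  "motion": [
    {"dx": 1,"dy": 45,"dz": 0,"rx": 0,"ry": 0,"rz": 0,"claw": 0.4},
    {"dx": 1,"dy": 85,"dz": 0,"rx": 0,"ry": 0,"rz": 0,"claw": 0.4},
    {"dx": 1,"dy": 106,"dz": 0,"rx": 0,"ry": 0,"rz": 0,"claw": -0.3},
    {"dx": 1,"dy": 106,"dz": 0,"rx": 0,"ry": 0,"rz": 0,"claw": -0.6},
    {"dx": 1,"dy": 106,"dz": 0,"rx": 0,"ry": 0,"rz": 0,"claw": -0.6}
  ],
  "grip_force": 45
}}

```text
time: 16.18
eef_pos: [0.5339, -0.019, 0.0852]
ee_rot: [0.7, -0.7, 0.101, -0.102]
force: [0.1, -0.3, -0.0]
gripper_width: 0.0387
```

>>> {"method": "drive_tool", "body": {
  "motion": [
    {"dx": 0,"dy": 0,"dz": 0,"rx": 0,"ry": 0,"rz": 0,"claw": -0.6},
    {"dx": 0,"dy": 0,"dz": 0,"rx": 0,"ry": 0,"rz": 0,"claw": -0.6},
    {"dx": 0,"dy": 0,"dz": 0,"rx": 0,"ry": 0,"rz": 0,"claw": -0.6}
  ]
}}

```text
time: 16.55
eef_pos: [0.5342, -0.019, 0.0853]
ee_rot: [0.7, -0.7, 0.1, -0.103]
force: [-1.1, 1.3, 6.2]
gripper_width: 0.0334
```

```bash
python3 -c "
from h import *
s=bot.observe();print(s['eef_pos'],s['gripper_width'],s['force'],s['ft_torque'])"
```

```text
[ 0.53418069 -0.01896069  0.08534951] 0.03343607944385778 [-1.06123333  1.28020294  6.24949919] [ 0.20178491 -0.02895766  0.04041225]
```

>>> {"method": "drive_tool", "body": {
  "motion": [
    {"dx": 0,"dy": -15,"dz": 0,"rx": 0,"ry": 0,"rz": 0,"claw": -0.6},
    {"dx": 0,"dy": -35,"dz": 0,"rx": 0,"ry": 0,"rz": 0,"claw": -0.6},
    {"dx": 0,"dy": -80,"dz": 0,"rx": 0,"ry": 0,"rz": 0,"claw": -0.6},
    {"dx": 0,"dy": -85,"dz": -50,"rx": 0,"ry": 0.15,"rz": 0,"claw": -0.6},
    {"dx": 0,"dy": -85,"dz": -100,"rx": 0,"ry": 0.33,"rz": 0,"claw": -0.6}
  ]
}}

```text
time: 17.18
eef_pos: [0.5035, -0.1162, 0.1705]
ee_rot: [-0.673, 0.674, -0.217, 0.217]
force: [0.6, 0.0, -4.7]
gripper_width: 0.0336
```

```bash
python3 -c "
from h import *
go([.4567,-.2862,.14],np.radians(18.1)); s=bot.observe(); print(s['eef_pos'],s['force'],s['gripper_width'])"
```

```text
t 17.18 zang 54.32 q [ 0.83  0.39 -0.86  1.93  0.36  0.98  0.76] 
 dxyz [  61.1   30.7 -165.3] n 179.0 r [0.0009 0.6322 0.001 ]
[ 0.50352017 -0.11622466  0.17048738] [ 0.62945344  0.00582936 -4.66050976] 0.03359014401050172
```

>>> {"method": "drive_tool", "body": {
  "motion": [
    {"dx": 20,"dy": 0,"dz": -50,"rx": 0,"ry": 0.17,"rz": 0,"claw": -0.6},
    {"dx": 38,"dy": 10,"dz": -95,"rx": 0,"ry": 0.34,"rz": 0,"claw": -0.6},
    {"dx": 52,"dy": 20,"dz": -140,"rx": 0,"ry": 0.5,"rz": 0,"claw": -0.6},
    {"dx": 61,"dy": 30,"dz": -165,"rx": 0,"ry": 0.632,"rz": 0,"claw": -0.6},
    {"dx": 61,"dy": 30,"dz": -165,"rx": 0,"ry": 0.632,"rz": 0,"claw": -0.6}
  ]
}}

```text
time: 17.8
eef_pos: [0.4557, -0.2874, 0.1385]
ee_rot: [-0.572, 0.573, -0.416, 0.414]
force: [-0.5, -0.1, -4.1]
gripper_width: 0.0338
```

```bash
python3 -c "
from h import *
go([.4567,-.2862,.085],np.radians(18.1)); s=bot.observe(); print(s['eef_pos'],s['force'],s['gripper_width'])"
```

```text
t 17.8 zang 18.07 q [ 0.99  0.42 -0.64  1.92  0.31  0.91  0.51] 
 dxyz [-0.7 53.5  1.5] n 53.0 r [ 0.0038 -0.0005 -0.0015]
[ 0.45568357 -0.28737481  0.13846786] [-0.54835465 -0.05743972 -4.08766526] 0.033757386583999106
```

>>> {"method": "drive_tool", "body": {
  "motion": [
    {"dx": -0.7,"dy": 30,"dz": 1.5,"rx": 0,"ry": 0,"rz": 0,"claw": -0.6},
    {"dx": -0.7,"dy": 55,"dz": 1.5,"rx": 0,"ry": 0,"rz": 0,"claw": -0.6},
    {"dx": -0.7,"dy": 60,"dz": 1.5,"rx": 0,"ry": 0,"rz": 0,"claw": -0.6},
    {"dx": -0.7,"dy": 60,"dz": 1.5,"rx": 0,"ry": 0,"rz": 0,"claw": -0.6}
  ]
}}

```text
time: 18.3
eef_pos: [0.4602, -0.2833, 0.0796]
ee_rot: [0.574, -0.574, 0.413, -0.413]
force: [0.2, 0.1, -4.0]
gripper_width: 0.0333
```

```bash
python3 -c "
from h import *
im,c=snap('w10'); s=bot.observe(); print(s['eef_pos'],s['force'],s['gripper_width'])
S=optics.get_image('scene'); cv2.imwrite('pics/s10.png',S)
p=proj(cam('scene'),[[.4567,-.2862,.045]])[0].astype(int); print(p)
a=cv2.resize(im[100:300,220:420],(400,400),interpolation=cv2.INTER_CUBIC)
b=cv2.resize(S[p[1]-60:p[1]+40,p[0]-50:p[0]+50],(400,400),interpolation=cv2.INTER_CUBIC)
cv2.imwrite('pics/m10.png',np.hstack([a,b]))"
```

```text
[ 0.46058381 -0.2836546   0.08001233] [-0.07725925 -0.38062103 -3.7230572 ] 0.033800583181145594
[248 266]
```

View pics/m10.png

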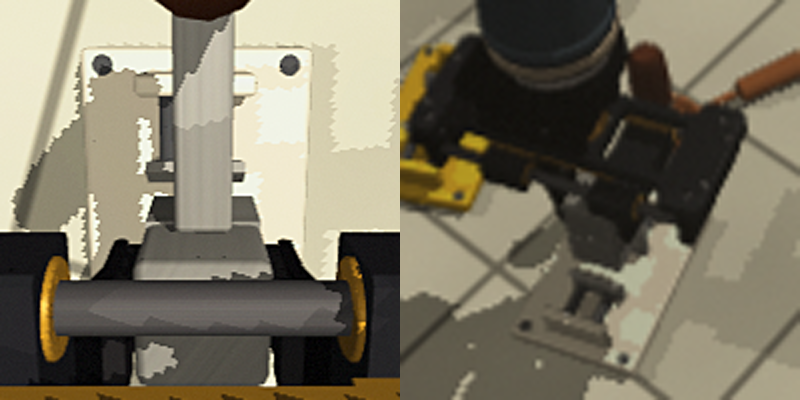

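```bash
python3 -c "
from h import *
im,c=load('w10'); s=bot.observe();M=Rt(s)
f=lambda p:(np.array(p,float)+.5)/2-.5+[220,100]
B=onz(c,f([(102,65),(290,65)]),.012);print(np.linalg.norm(B[1]-B[0]),np.degrees(np.arctan2(*(B[1]-B[0])[1::-1])))
cl=B.mean(0)+M[:,0]*.0586
J=onz(c,f([(147,171),(245,171)]),.037);print('jaw',J, M.T@(J.mean(0)-cl)*1e3)
H=onz(c,f([(150,197),(254,197)]),s['eef_pos'][2]-.0315);print(np.linalg.norm(H[1]-H[0])); h=H.mean(0)+M[:,0]*.017
print('clip',cl,'hub',h,'tcp',s['eef_pos'],'delta tool',M.T@(cl-h)*1e3)
g=im.mean(2).astype(int); print(g[200:204,286:356:2])
go([.4567,-.2862,.08],np.radians(18.1))"
```

```text
0.07247874134205845 18.450596614943723
jaw [[ 0.4330981  -0.26971738  0.037     ]
 [ 0.4665107  -0.25856565  0.037     ]] [-22.1421284  -24.94418237   0.26313412]
0.03564863304564826
clip [ 0.45658981 -0.28525942  0.0120892 ] hub [ 0.4593306  -0.28586116  0.04869487] tcp [ 0.46070171 -0.28393562  0.08016899] delta tool [-1.49185868 36.59996987 -2.46280829]
[[156 153 204 240 246  61  40  45  42  44  42 111 160 156 156 163 160 156
  161 161 160 156 160 160 166  87  86  87  88  85 126 248 237 227 227]
 [154 150 254 240 250  17  45  44  46  43  43 112 160 153 157 161 158 156
  162 162 159 158 160 159 163  87  89  89  90  87  72 253 226 227 227]
 [152 152 147 243 242  25  46  45  47  46  45 112 159 154 158 160 158 157
  163 162 160 158 158 158 165  87  92  91  89  93  78 211 227 227 227]
 [156 157 143 245 225  31  44  43  44  45  41 109 158 151 155 162 158 156
  162 163 161 156 160 157 165  85  90  91  92  88  82 210 228 225 227]]
t 18.4 zang 18.4 q [ 0.94  0.5  -0.6   1.96  0.39  0.8   0.44] 
 dxyz [ 0.9  0.2 -4.5] n 5.0 r [-0.0014  0.0053  0.0015]
```

>>> {"method": "drive_tool", "body": {
  "motion": [
    {"dx": -1.2,"dy": 0,"dz": -2.8,"rx": 0,"ry": 0,"rz": 0,"claw": -0.6},
    {"dx": -1.2,"dy": 0,"dz": -2.8,"rx": 0,"ry": 0,"rz": 0,"claw": -0.6},
    {"dx": -1.2,"dy": 8,"dz": -2.8,"rx": 0,"ry": 0,"rz": 0,"claw": -0.6},
    {"dx": -1.2,"dy": 14,"dz": -2.8,"rx": 0,"ry": 0,"rz": 0,"claw": -0.6},
    {"dx": -1.2,"dy": 19,"dz": -2.8,"rx": 0,"ry": 0,"rz": 0,"claw": -0.6}
  ],
  "grip_force": 55
}}

```text
time: 19.02
eef_pos: [0.4565, -0.2834, 0.0594]
ee_rot: [-0.573, 0.573, -0.414, 0.413]
force: [-2.8, 0.6, 12.2]
gripper_width: 0.0333
```

>>> {"method": "drive_tool", "body": {
  "motion": [
    {"dx": 0,"dy": 4,"dz": 0,"rx": 0,"ry": 0,"rz": 0,"claw": -0.6},
    {"dx": 0,"dy": 8,"dz": 0,"rx": 0,"ry": 0,"rz": 0,"claw": -0.6},
    {"dx": 0,"dy": 12,"dz": 0,"rx": 0,"ry": 0,"rz": 0,"claw": -0.6},
    {"dx": 0,"dy": 14,"dz": 0,"rx": 0,"ry": 0,"rz": 0,"claw": -0.6}
  ]
}}

```text
time: 19.52
eef_pos: [0.4576, -0.2835, 0.0459]
ee_rot: [0.574, -0.573, 0.413, -0.414]
force: [1.7, 0.9, 3.8]
gripper_width: 0.0338
```

```bash
python3 -c "
from h import *
go([.4567,-.2858,.0435],np.radians(18.1)); s=bot.observe(); print(s['eef_pos'],s['force'],s['ft_torque'],s['gripper_width'])"
```

```text
t 19.52 zang 18.39 q [ 0.92  0.54 -0.57  1.99  0.43  0.73  0.41] 
 dxyz [ 1.9  2.4 -1.5] n 3.0 r [-0.0014  0.005   0.0006]
[ 0.45757197 -0.28354603  0.04593958] [1.74854775 0.87119018 3.77775025] [ 0.25131014 -0.2721342   0.06665251] 0.033845396879250686
```

Past the lips with about a 12 N push, as expected. There are a few mm left to the floor.

>>> {"method": "drive_tool", "body": {
  "motion": [
    {"dx": 0,"dy": 2,"dz": 0,"rx": 0,"ry": 0,"rz": 0,"claw": -0.6},
    {"dx": 0,"dy": 4,"dz": 0,"rx": 0,"ry": 0,"rz": 0,"claw": -0.6},
    {"dx": 0,"dy": 4,"dz": 0,"rx": 0,"ry": 0,"rz": 0,"claw": -0.6}
  ]
}}

```text
time: 19.9
eef_pos: [0.4573, -0.2837, 0.0434]
ee_rot: [-0.573, 0.574, -0.413, 0.414]
force: [-1.7, 1.5, 14.5]
gripper_width: 0.0338
```

>>> {"method": "drive_tool", "body": {
  "motion": [
    {"dx": 0,"dy": 2,"dz": 0,"rx": 0,"ry": 0,"rz": 0,"claw": -0.6},
    {"dx": 0,"dy": 2,"dz": 0,"rx": 0,"ry": 0,"rz": 0,"claw": -0.6}
  ]
}}

```text
time: 20.15
eef_pos: [0.4574, -0.2837, 0.0433]
ee_rot: [-0.573, 0.574, -0.413, 0.414]
force: [-7.9, 4.8, 30.6]
gripper_width: 0.0332
```

Rigid floor contact at TCP z 0.0433, so the foot is at about 0.012. Relax, release and retreat.

>>> {"method": "drive_tool", "body": {
  "motion": [
    {"dx": 0,"dy": -4,"dz": 0,"rx": 0,"ry": 0,"rz": 0,"claw": -0.6},
    {"dx": 0,"dy": -4,"dz": 0,"rx": 0,"ry": 0,"rz": 0,"claw": 0.4},
    {"dx": 0,"dy": -4,"dz": 0,"rx": 0,"ry": 0,"rz": 0,"claw": 0.4},
    {"dx": 0,"dy": -4,"dz": 0,"rx": 0,"ry": 0,"rz": 0,"claw": 0.4},
    {"dx": 0,"dy": -4,"dz": 0,"rx": 0,"ry": 0,"rz": 0,"claw": 0.4}
  ]
}}

```text
time: 20.78
eef_pos: [0.4566, -0.2838, 0.0437]
ee_rot: [-0.573, 0.573, -0.414, 0.414]
force: [-0.6, 1.0, -0.1]
gripper_width: 0.0592
```

>>> {"method": "drive_tool", "body": {
  "motion": [
    {"dx": 0,"dy": -4,"dz": 0,"rx": 0,"ry": 0,"rz": 0,"claw": 0.5},
    {"dx": 0,"dy": -40,"dz": 0,"rx": 0,"ry": 0,"rz": 0,"claw": 0.5},
    {"dx": 0,"dy": -90,"dz": 0,"rx": 0,"ry": 0,"rz": 0,"claw": 0.5},
    {"dx": 0,"dy": -130,"dz": 0,"rx": 0,"ry": 0,"rz": 0,"claw": 0.5},
    {"dx": 0,"dy": -130,"dz": 0,"rx": 0,"ry": 0,"rz": 0,"claw": 0.5}
  ]
}}

```text
time: 21.4
eef_pos: [0.4589, -0.2845, 0.1774]
ee_rot: [0.573, -0.573, 0.411, -0.416]
force: [-0.3, 0.0, 0.7]
gripper_width: 0.0652
```

```bash
python3 -c "
from h import *
im,c=snap('w11'); s=bot.observe(); print(s['eef_pos'],s['force'],s['gripper_width'])
p=proj(c,[[.4567,-.2858,.076]])[0];print(p)
hs=cv2.cvtColor(im,cv2.COLOR_BGR2HSV); x,y=p.astype(int)
g=im.mean(2).astype(int); print(g[y,x-40:x+41:2]); print(g[y-50:y+40:2,x])
km=cv2.inRange(hs,(0,120,30),(15,255,200)); n,l,st,ce=cv2.connectedComponentsWithStats(km); print([(st[i][4],st[i][:4],ce[i].round(1)) for i in range(1,n) if st[i][4]>150])
a=onz(c,[[0,0]],.117)
S=optics.get_image('top');cv2.imwrite('pics/t11.png',S); o=cv2.imread('pics/top0.png')
d=cv2.absdiff(S,o).max(2)
for nme,(u,v) in dict(katori=(293,222),spoon=(365,222),jar=(231,148),cup=(417,143),sw=(457,146),dabba=(190,253),rack=(185,158)).items(): print(nme,(d[v-18:v+18,u-18:u+18]>40).mean().round(3))
"
```

```text
[ 0.45734024 -0.28408966  0.175282  ] [ 0.72180259 -0.33743704 -0.10277293] 0.0652769605485317
[319.56138235 194.55081193]
[112 153 141 145 151 149 150 149 148 149 153 119 155 170 171 171 168 170
 170 166 170 178 172 172 166 169 171 170 157 180 222 220 221 220 220 220
 236 234 234 224 190]
[176 175 175 176 175 174 173 175 175 172 173 172 173 171  80  85 135 170
 171 168 169 170 173 169 169 170 175 178 168 174 169 168 175 102 112 237
 221 223 154 133 136 236 234 234 130]
[(np.int32(2538), array([283,   0,  83, 113], dtype=int32), array([319. ,  60.7]))]
katori 0.015
spoon 0.0
jar 0.0
cup 0.006
sw 0.049
dabba 0.0
rack 0.0
```

```bash
python3 -c "
from h import *
a=cv2.imread('pics/t8.png');b=cv2.imread('pics/t11.png');o=cv2.imread('pics/top0.png')
f=lambda p,q:(cv2.absdiff(p,q)[108:152,320:374].max(2)>40).mean()
print('louvre change t8-t11',f(a,b),'t0-t11',f(o,b)); s=bot.observe();print(s['time'])
ticket.sign_off()"
```

```text
louvre change t8-t11 0.0 t0-t11 0.6590909090909091
21.5
the job is handed in; nothing more can be done
```

I fitted the bare steel crank onto the vent's shaft, wound it 540° clockwise by the knob, and pushed the hub fully home in the white clip. I handed the job in at 21.5 s; the sign-off gives no verdict.

- **Vent:** The louvres looked upright in both camera views. Their pixels had not changed between the end of winding and the last picture. I estimate the winder at about 12.6 rad from the shaft and vent angles; I did not read it directly.
- **Clip:** It took about 12 N to pass the lips. The hub then met a hard stop where the clip floor should be (fingertips at z = 0.043 m, so the foot at about 0.012 m). From above, the top of the hub is within about 1–2 mm of the clip's middle.
- **Release:** The gripper is open, about 13 cm above where it let go, and reads no contact force.
- **Other things:** The katori, spoon, jar, tumbler, dabba and rack look unmoved. About 5% of pixels changed around the switch, which the arm never went near while working; I took that as the arm or its shadow no longer being there, and did not check further.
- **Disagreements:** In the first grasp the hub sat about 2.5 mm off along the fingers. Just above the clip the arm was about 4 mm off its target. I measured and corrected both before fitting.

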